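Snap the control board onto its four posts

ROBOT

A 6-joint arm with a two-finger parallel gripper is mounted at the origin on a cart in front of the work surface, level with it; the furniture and walls round the work are solid. World frame = base frame: x ahead of the robot, y to its left, z up, the work surface at z = 0. Lengths are in m, angles in rad, forces in N, time in s.
With the tool pointing down it reaches from about 0.25 to 0.775 m from the base axis. Payload 8.9 kg.
Tool frame: the origin (TCP) lies midway between the tips of the shut fingers; the grasp point (between the pads) lies 19 mm behind it; z points along the fingers, y is the direction in which the jaws open and shut (so a half turn about z gives the same grasp; the last joint's range is limited). The gripper opens to 85 mm and grips with 20 to 120 N. Pads are 22 mm wide; open, the fingers measure 114 mm over their backs; the gripper's body (76 mm by 85 mm) begins 54 mm behind the grasp point. The pads swing forward as they close: fully open they stand 13 mm farther back than shut.
Start: joints at [0.981, 0.291, -0.153, 1.127, 0, 1.431], TCP at [0.229, 0.473, 0.231] pointing down, gripper open.
Joint ranges: [-2.52, 2.52], [-0.91, 1.74], [-1.3, 1.37], [-1.96, 2.02], [-1.52, 1.47], [-3.14, 3.14]. Speed limits (rad/s): [2.22, 2.22, 2.79, 3.14, 3.14, 3.14].

INTERFACE

Orientations are given as [roll, pitch, yaw] about the fixed x, y, z axes, in that order (R = Rz(yaw) Ry(pitch) Rx(roll)).
In Python, from bench import env gives the robot as it stands. The module is installed in compiled form; this text tells all that it offers.
- The arm moves only by the tool apply_moves, never from a script. Its argument "increments" is a list of rows, each a list of 3 entries, a list of its own where there are three numbers: the shift along the world's x, y, z normalised to -1 to 1, where 1 is 150 mm, then the turn, a rotation vector about the world's x, y, z normalised to -1 to 1, where 1 is 1.5 rad, then the opening, from 0 (shut) to 1 (fully open). A call has 1 to 10 rows; each row shifts and turns the commanded pose from where the row before left it; what a row does not reach is not made up. A row lasts 1/10 s, in which the tool goes at most 50 mm and 8.59 degrees, less where a joint would pass 70% of its speed; a pose out of reach is approached as far as the arm can. A call with a number of a shift or a turn outside -1 to 1 is refused whole. A call with a gripper value outside its range is refused whole. The fingers move at their own pace and stop on an object; "grip_force" is the grip in N (left out, the last holds). Time passes only in rows, so rows that do not move let the fingers close. It gives the time, the measured TCP pose, the force and the opening at its end, in the units of the state.
- env.state(): the state, without advancing time (a new reading comes with each control period).
- env.camera(name): name is "scene" or "top"; returns a dict with "frame" (420x560x3 uint8, red, green, blue), "vfov" (degrees; the focal length in pixels is half the picture's height over the tangent of half this angle, whatever the lens; pixels are square), "cx", "cy" (the principal point, pixels), "pose" (4x4, takes a point from camera to world coordinates). Camera axes: x right, y down, z forward; pixel columns grow to the right and rows downward; lengths in m; the calibration is good to about 2 mm. A picture is of the moment at which its call begins. There is no depth.
- env.job_done(): hands the job in, once; it reports no verdict.
The state is a dict: "time_s": time; "qpos": joint angles; "joint_velocities": joint speeds; "joint_torque": joint torques, N m; "tool_pos": TCP position; "ee_rot": TCP orientation; "wrist_force": force on the tool from outside, world axes, zero at the start; "ft_torque": the same for the moment, N m; "width": finger opening in m.
Only numpy, scipy, OpenCV 4.12 (cv2) and the standard library are available. Lean on these libraries where they do the work, as an engineer would, in place of code of your own. Each camera call takes 0.05 s, during which the arm holds its last target.

TASK

Put the loose control board back into the open grey instrument housing: fit its four holes over the four snap posts, connector at the notched front (the sliding chassis with the posts may stand a little forward or back, so feel for it), and press it down until all four posts have clicked through and it lies flush on their shoulders, then let go. The board cracks if it is forced: never push it against the housing with more than about 50 N. Leave the timer, the bottle and the sample cup where they stand.

Things in the scene. Friction and masses are not known exactly. Their poses are not given: they have to be found in the camera images.
- housing: Grey open instrument housing: tray 184 (its x) x 140 (its y) x 28 mm high, fixed. Origin: centre of its underside, on the table, z up. Its front (-x) wall has a 52 mm notch in the middle. Inside, a metal chassis with four white snap posts slides stiffly (3 N) along the tray's x and is left anywhere from 13 mm forward to 13 mm back of the middle: this is not in the given poses, so find it.
- board_grip (a point): Grip point on the loose control board: dark green plate 140 (x) x 116 (y) x 4 mm, about 0.15 kg, lying flat. On its middle stands a finned aluminium heat sink 56 (x) x 20 (y) x 28 mm high, to grip across y. Point: on the board's centre line, 26 mm above its underside, 6 mm below the sink's top; axes are the board's. A white connector at its front (-x) edge goes to the notched front of the housing.
- hole_1 (a point): Centre of the board's front left (-x, +y) hole, at its underside, (-58, +44) mm from the board's centre; it goes on the front left post. Round, 10 mm wide. The posts stand at the same (+-58, +-44) mm from the chassis centre. A post: rigid shoulder 22 mm above the table; above it a 6.4 mm pin that tapers at the top to 4.4 mm, tip 39.5 mm above the table.
- press_1 (a point): Bare spot on the board's top face, 4 mm above its underside, 34 mm in x and 42 mm in y from the board's centre, 24 mm beside hole 1. Pressing here loads mostly that corner's post; the board tilts a little.
- hole_2 (a point): Centre of the board's front right (-x, -y) hole, at its underside, (-58, -44) mm from the board's centre; it goes on the front right post. With its holes beside the pins the board's underside stops at 39.5 mm above the table; with the pins in the holes it goes down to about 31 mm, where it rests on the barbs; seated, it is at 22 mm.
- press_2 (a point): Bare spot on the board's top face, 4 mm above its underside, 34 mm in x and 42 mm in y from the board's centre, 24 mm beside hole 2. Pressing here loads mostly that corner's post; the board tilts a little.
- hole_3 (a point): Centre of the board's back left (+x, +y) hole, at its underside, (+58, +44) mm from the board's centre; it goes on the back left post. Barbs on the two x-sides of each pin give way as the board is pushed over them and spring out above it; one post takes about 5 to 18 N at the press point, all four together 20 to 35 N.
- press_3 (a point): Bare spot on the board's top face, 4 mm above its underside, 34 mm in x and 42 mm in y from the board's centre, 24 mm beside hole 3. Pressing here loads mostly that corner's post; the board tilts a little.
- hole_4 (a point): Centre of the board's back right (+x, -y) hole, at its underside, (+58, -44) mm from the board's centre; it goes on the back right post. Low parts stand between the holes at the board's two ends: connector 9 mm, capacitors 12 mm high.
- press_4 (a point): Bare spot on the board's top face, 4 mm above its underside, 34 mm in x and 42 mm in y from the board's centre, 24 mm beside hole 4. Pressing here loads mostly that corner's post; the board tilts a little.
- timer_mid (a point): Bystander: wind-up timer, square white body 68 mm with a dial, 44 mm high; point at its middle, 22 mm up.
- bottle_mid (a point): Bystander: small capped reagent bottle, 38 mm thick, 82 mm high; point at its middle, 41 mm up.
- sample_cup_mid (a point): Bystander: small sample cup with lid, 60 mm wide, 56 mm high; point at its middle, 28 mm up.
There are look-alikes about, which are no part of the job. Leave any red look-alike of the part that bears board_grip alone.

How it is judged:
By the outcome, as a careful person would: the job done as asked, in the order asked, and still so for the second after the job is handed in, with the robot touching nothing.
It also fails if it takes over 64 s, if anything falls off the work surface, if the arm or the gripper's body presses on something with over 40 N, if the wrist force passes 120 N, or if a joint passes its speed limit or range.

## Working session

There is one attempt and no reset: what is moved stays moved. The work goes in short steps, Python scripts to look and compute and a tool call to move; the robot and the scene stay as the last step left them, time stands still between calls to the robot, and variables do not carry over. Pictures are saved under pics/ and viewed, and the job is handed in when it is done.

Besides the shell and the picture viewer there is one more tool, called after "Call:" as name(argument=value, ...) on one line, values as JSON. apply_moves: Moves the arm, as the interface text tells. Its arguments: {"type":"object","properties":{"increments":{"type":"array","items":{"type":"array"}},"grip_force":{"type":"number"}},"required":["increments"]}

```bash
mkdir -p pics
python3 - <<'E'
from bench import env
import cv2,pickle
s=env.state();print(s)
for n in("scene","top"):
    c=env.camera(n);pickle.dump(c,open(n+"0.pkl","wb"))
    print(n,c['vfov'],c['cx'],c['cy'],c['pose'])
    cv2.imwrite(f"pics/{n}0.png",c['frame'][:,:,::-1])
E
```

```text
{'time_s': 0.0, 'qpos': array([ 9.80672226e-01,  2.91286963e-01, -1.54121588e-01,  1.12669370e+00,
        2.08456934e-05,  1.43148758e+00]), 'joint_velocities': array([ 0.00015903, -0.00214373, -0.0006975 , -0.00018846,  0.00061549,
       -0.00010878]), 'joint_torque': array([-1.58500556e-03, -5.37154913e+01,  3.31363213e+01,  1.60416600e-02,
       -4.26975730e-04, -1.88078059e-05]), 'tool_pos': array([0.22849342, 0.47218757, 0.2307306 ]), 'ee_rot': array([-3.14030227e+00, -2.01982888e-04,  2.69077716e+00]), 'wrist_force': array([0.0252154 , 0.2143757 , 0.74167928]), 'ft_torque': array([0.02052099, 0.00931524, 0.00702249]), 'width': 0.0853898712956462}
scene 47.743344773891195 285.3786778575422 204.8673876998516 [[ 0.51093782 -0.59597406  0.61948161 -0.17135188]
 [-0.85956466 -0.36221526  0.36048398 -0.45828444]
 [ 0.00954659 -0.7166694  -0.69734771  0.86548382]
 [ 0.          0.          0.          1.        ]]
top 44.074356004722006 283.91299713189613 214.65895772738938 [[-0.02104956 -0.98350075  0.17967522  0.30389743]
 [-0.99951718  0.01659326 -0.02626914 -0.00237294]
 [ 0.02285432 -0.18014142 -0.98337518  1.36516256]
 [ 0.          0.          0.          1.        ]]
```

View pics/scene0.png

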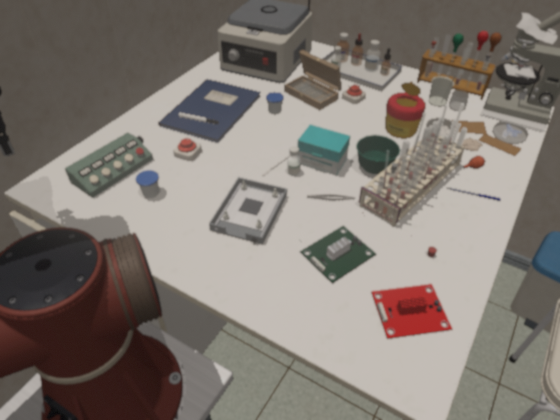

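View pics/top0.png

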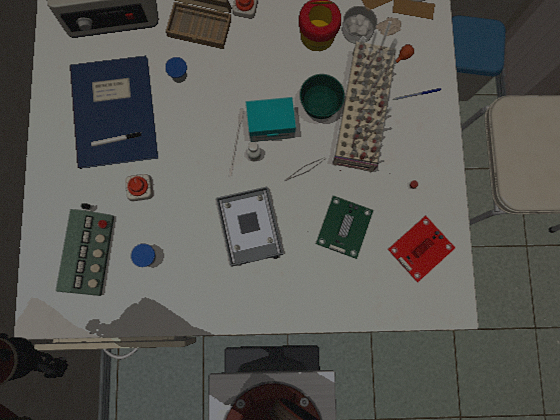

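Run:
```python
import cv2,pickle,numpy as np
t=pickle.load(open("top0.pkl","rb"))['frame'][:,:,::-1];s=pickle.load(open("scene0.pkl","rb"))['frame'][:,:,::-1]
a=cv2.resize(t[175:285,205:385],None,fx=4.4,fy=4.4,interpolation=cv2.INTER_CUBIC)
b=cv2.resize(s[165:290,200:385],None,fx=4.3,fy=4.3,interpolation=cv2.INTER_CUBIC)
cv2.imwrite("pics/ct.png",a);cv2.imwrite("pics/cs.png",b)
```

```text
(no output)
```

View pics/ct.png

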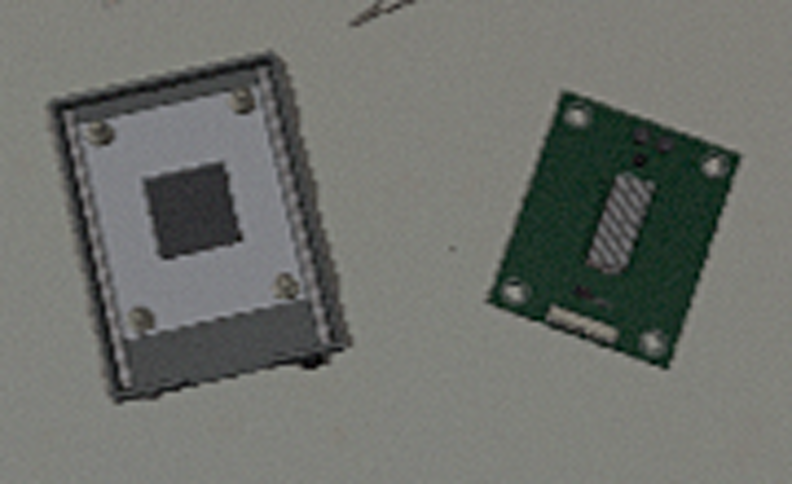

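View pics/cs.png

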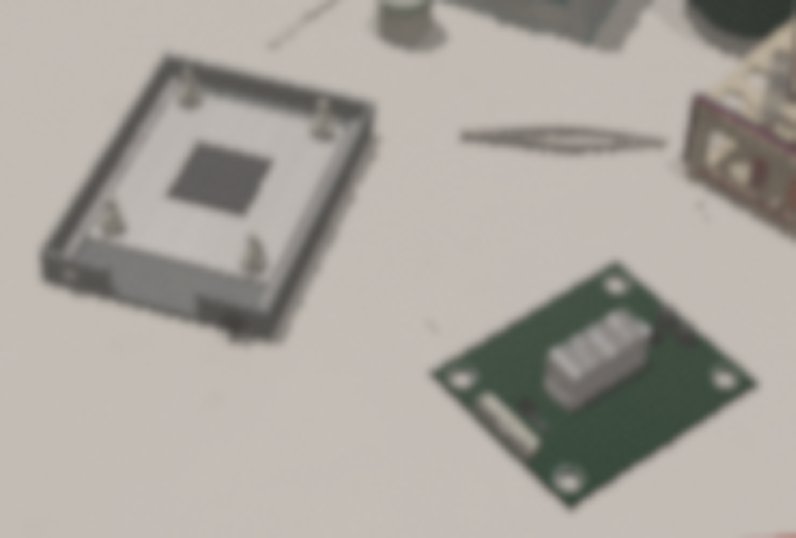

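Green board (dark green with connector) at top px (347,227) is the wanted part; the look-alike is the red board at (421,248). The housing is at (250,226), notch toward the robot, with the chassis set back. Now I measure.

```bash
cat > h.py <<'E'
import cv2,pickle,numpy as np
def K(c):
    f=c['frame'].shape[0]/2/np.tan(np.radians(c['vfov'])/2); return f
def ray(c,uv):
    uv=np.atleast_2d(uv).astype(float);f=K(c)
    d=np.c_[(uv[:,0]-c['cx'])/f,(uv[:,1]-c['cy'])/f,np.ones(len(uv))]@c['pose'][:3,:3].T
    return c['pose'][:3,3],d
def plane(c,uv,z):
    o,d=ray(c,uv);return o+d*((z-o[2])/d[:,2])[:,None]
def tri(c1,u1,c2,u2):
    out=[];R=[]
    for a,b in zip(u1,u2):
        o1,d1=ray(c1,a);o2,d2=ray(c2,b);d1=d1[0];d2=d2[0]
        s=np.linalg.lstsq(np.c_[d1,-d2],o2-o1,rcond=None)[0]
        p,q=o1+s[0]*d1,o2+s[1]*d2;out.append((p+q)/2);R.append(np.linalg.norm(p-q))
    return np.array(out),np.array(R)
def proj(c,P):
    P=np.atleast_2d(P);q=(P-c['pose'][:3,3])@c['pose'][:3,:3];f=K(c)
    return np.c_[q[:,0]/q[:,2]*f+c['cx'],q[:,1]/q[:,2]*f+c['cy']]
def quad(mask):
    cs,_=cv2.findContours(mask.astype(np.uint8),cv2.RETR_EXTERNAL,cv2.CHAIN_APPROX_NONE)
    k=max(cs,key=cv2.contourArea)
    h=cv2.convexHull(k)
    return h[:,0,:],k
E
python3 - <<'E'
from h import *
T=pickle.load(open("top0.pkl","rb"));S=pickle.load(open("scene0.pkl","rb"))
for n,c in(("T",T),("S",S)):
    hsv=cv2.cvtColor(c['frame'],cv2.COLOR_RGB2HSV)
    roi=np.zeros(hsv.shape[:2],bool)
    if n=="T": roi[185:270,305:385]=1
    else: roi[215:290,290:385]=1
    m=(hsv[...,0]>45)&(hsv[...,0]<90)&(hsv[...,1]>60)&roi
    hull,_=quad(m)
    for z in (0.0,0.004,):
        P=plane(c,hull,z)[:,:2]
        r=cv2.minAreaRect((P*1000).astype(np.float32));print(n,z,r)
    # holes: bright blobs inside the board hull
    off=(205,175,4.4) if n=="T" else (200,165,4.3)
    g=[(577,116),(714,166),(514,291),(653,343)] if n=="T" else [(616,285),(723,378),(461,378),(568,478)]
    g=[((u+.5)/off[2]-.5+off[0],(v+.5)/off[2]-.5+off[1]) for u,v in g]
    P=plane(c,g,0.004);print(P[:,:2].round(4),P.mean(0)[:2])
    v=(P[0]+P[1]-P[2]-P[3]);print("yaw",np.degrees(np.arctan2(v[1],v[0])), np.linalg.norm(v)/2)
    if n=="T":gt=g
    else: print(tri(T,gt,S,g))
    # chassis dark square
    gq=[(142,180),(224,162),(243,242),(162,260)] if n=="T" else [(207,142),(273,157),(245,215),(167,195)]
    gq=[((u+.5)/off[2]-.5+off[0],(v+.5)/off[2]-.5+off[1]) for u,v in gq]
    if n=="T":qt=gq
    else: 
        # T order: backleft, backright, frontright, frontleft ; S: same?
        print("sq",tri(T,qt,S,gq))
E
python3 - <<'E'
from h import *
for n,(r0,r1,c0,c1),f in(("top",(180,272,212,292),6.4),("scene",(172,246,205,292),8)):
    c=pickle.load(open(n+"0.pkl","rb"))
    a=c['frame'][r0:r1,c0:c1,::-1]
    a=np.clip(a*1.0*(1.8 if n=="top" else 1.2),0,255).astype(np.uint8)
    cv2.imwrite(f"pics/h{n}.png",cv2.resize(a,None,fx=f,fy=f,interpolation=cv2.INTER_CUBIC))
E
```

```text
T 0.0 ((518.1751708984375, -199.53871154785156), (113.79459381103516, 138.51124572753906), 68.6855697631836)
T 0.004 ((517.54736328125, -198.96102905273438), (113.4611587524414, 138.1054229736328), 68.68555450439453)
[[ 0.5876 -0.1788]
 [ 0.5552 -0.2613]
 [ 0.4807 -0.1366]
 [ 0.4478 -0.2191]] [ 0.5178101  -0.19896574]
yaw -21.488609386383327 0.11516489623482354
S 0.0 ((467.69671630859375, -231.12806701660156), (2.317337989807129, 9.21773624420166), 61.67367172241211)
S 0.004 ((464.7432861328125, -232.1779327392578), (2.3066442012786865, 9.175134658813477), 61.67365264892578)
[[ 0.5885 -0.1813]
 [ 0.5562 -0.262 ]
 [ 0.4815 -0.1387]
 [ 0.4508 -0.2198]] [ 0.519259   -0.20045272]
yaw -21.785086997933057 0.11431607741940765
(array([[ 0.58858582, -0.18002159,  0.00283163],
       [ 0.5554013 , -0.26169042,  0.0044601 ],
       [ 0.48146256, -0.13756556,  0.00311284],
       [ 0.44816074, -0.21966258,  0.00657529]]), array([0.00245948, 0.00115066, 0.00212545, 0.00228178]))
sq (array([[0.55334484, 0.08235219, 0.01490964],
       [0.56029508, 0.03535679, 0.02067957],
       [0.51220239, 0.02437145, 0.01867023],
       [0.50227087, 0.07263817, 0.01861918]]), array([0.00904785, 0.0025822 , 0.00331902, 0.00337787]))
```

View pics/htop.png

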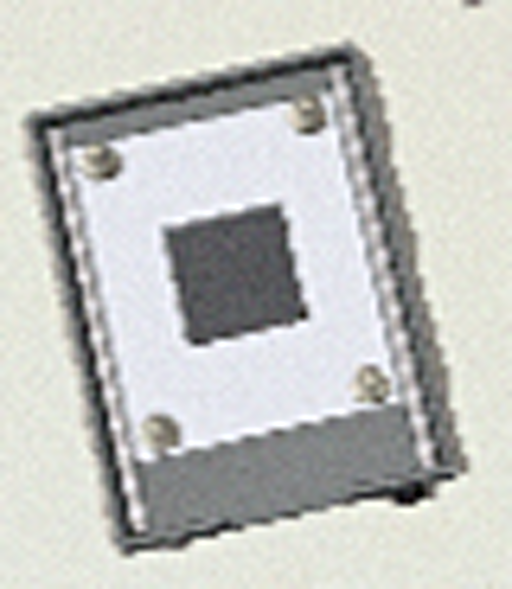

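View pics/hscene.png

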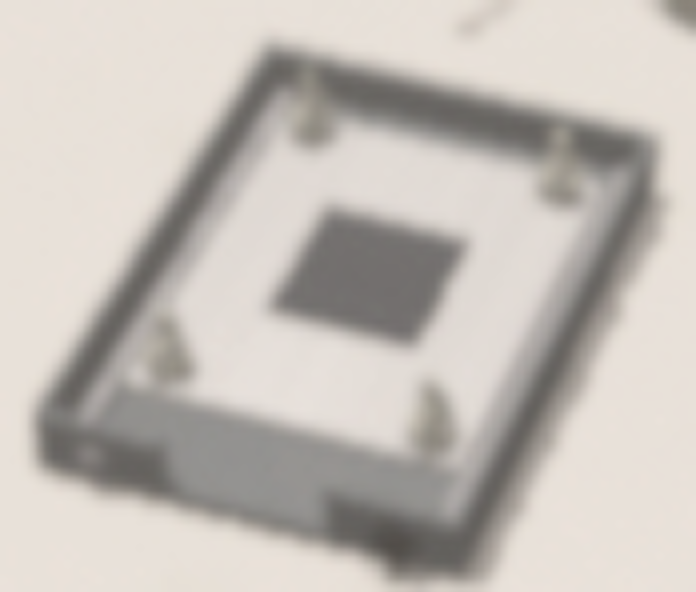

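Run:
```python
from h import *
T=pickle.load(open("top0.pkl","rb"));S=pickle.load(open("scene0.pkl","rb"))
def cv(g,f,o): return [((u+.5)/f-.5+o[0],(v+.5)/f-.5+o[1]) for u,v in g]
t=lambda g:cv(g,6.4,(212,180)); s=lambda g:cv(g,8,(205,172))
# order BL, BR, FR, FL
sqT=t([(163,228),(281,205),(309,319),(190,345)]);sqS=s([(330,205),(468,238),(415,345),(270,308)])
print("sq",tri(T,sqT,S,sqS))
rimT=t([(28,120),(352,46),(463,470),(124,548)]);rimS=s([(270,45),(657,137),(478,540),(40,420)])
print("rim tri",tri(T,rimT,S,rimS))
for c,r in((T,rimT),(S,rimS)):
    P=plane(c,r,.028);print("rim c",P.mean(0),"yaw",[np.degrees(np.arctan2(*(P[a]-P[b])[[1,0]])) for a,b in((0,3),(1,2))],[np.linalg.norm(P[a]-P[b]) for a,b in((0,3),(1,2),(0,1),(3,2))])
pT=t([(102,158),(311,112),(373,382),(161,430)]);pS=s([(310,70),(566,130),(432,388),(167,325)])
for c,r,z in((T,pT,.028),(S,pS,.038)):
    P=plane(c,r,z);v=P[0]+P[1]-P[2]-P[3];print("posts",P.round(4).tolist(),P.mean(0),np.degrees(np.arctan2(v[1],v[0])),np.linalg.norm(v)/2)
for c,r in((T,sqT),(S,sqS)):
  for z in(.008,.018):
    P=plane(c,r,z);v=P[0]+P[1]-P[2]-P[3];print("sq",z,P.mean(0),np.degrees(np.arctan2(v[1],v[0])),np.linalg.norm(v)/2)
# sink top in both views: corners
```

```text
sq (array([[0.5518678 , 0.08391459, 0.01753597],
       [0.55996568, 0.03540058, 0.02024796],
       [0.51254936, 0.02462707, 0.01807074],
       [0.50288071, 0.07330511, 0.01745904]]), array([0.00337724, 0.00277732, 0.00253946, 0.00292427]))
rim tri (array([[ 0.59597975,  0.13791002,  0.02925011],
       [ 0.62541088,  0.00449239,  0.02770845],
       [ 0.44941602, -0.0379221 ,  0.02329815],
       [ 0.41972098,  0.09974539,  0.02653902]]), array([0.00420846, 0.00430664, 0.00470462, 0.00310613]))
rim c [0.52118826 0.05264298 0.028     ] yaw [np.float64(12.42847412288099), np.float64(13.433659907408636)] [np.float64(0.18055555035468343), np.float64(0.18154736392312826), np.float64(0.13657688603853665), np.float64(0.13976697719198677)]
rim c [0.52316918 0.04894703 0.028     ] yaw [np.float64(12.49933948038231), np.float64(14.031043654445602)] [np.float64(0.18320120878418752), np.float64(0.1846332482199342), np.float64(0.13740196019551104), np.float64(0.14235958203642513)]
posts [[0.5784, 0.1093, 0.028], [0.5963, 0.0235, 0.028], [0.4839, -0.0002, 0.028], [0.4659, 0.0857, 0.028]] [0.53113405 0.05457179 0.028     ] 11.873753321042999 0.11497015165575727
posts [[0.5859, 0.1118, 0.038], [0.6047, 0.0242, 0.038], [0.4847, -0.002, 0.038], [0.4651, 0.0822, 0.038]] [0.53511166 0.05403847 0.038     ] 13.049823467020635 0.12363717614648104
sq 0.008 [0.53261463 0.05584224 0.008     ] 12.674570728093414 0.04987360206451231
sq 0.018 [0.53092937 0.05541329 0.018     ] 12.674570728093423 0.049506117700590935
sq 0.008 [0.54145028 0.05949019 0.008     ] 12.832010457691553 0.0511554122779428
sq 0.018 [0.53313757 0.05345189 0.018     ] 12.832010457691466 0.050558836445866236
```

Call:
apply_moves(increments=[[[0.097,-0.224,0],[0,0,0.05],0.6],[[0.097,-0.224,0],[0,0,0],0.6],[[0.097,-0.224,0],[0,0,0],0.6],[[0.097,-0.224,0],[0,0,0],0.6],[[0.097,-0.224,0],[0,0,0],0.6],[[0.097,-0.224,0],[0,0,0],0.6],[[0.097,-0.224,0],[0,0,0],0.6],[[0.097,-0.224,0],[0,0,0],0.6],[[0.097,-0.224,0],[0,0,0],0.6],[[0.097,-0.224,0],[0,0,0],0.6]], grip_force=60)

```text
time_s: 1.1
tool_pos: [0.3744, 0.1351, 0.2312]
ee_rot: [-3.142, -0.0, 2.766]
wrist_force: [0.3, 0.9, 0.0]
width: 0.0511
```

Call:
apply_moves(increments=[[[0.097,-0.224,0],[0,0,0],0.6],[[0.097,-0.224,0],[0,0,0],0.6],[[0.097,-0.224,0],[0,0,0],0.6],[[0.097,-0.224,0],[0,0,0],0.6],[[0.097,-0.224,0],[0,0,0],0.6],[[0.097,-0.224,0],[0,0,0],0.6],[[0.097,-0.224,0],[0,0,0],0.6],[[0.097,-0.224,0],[0,0,0],0.6],[[0.097,-0.224,0],[0,0,0],0.6],[[0.097,-0.224,0],[0,0,0],0.6]])

```text
time_s: 2.1
tool_pos: [0.5199, -0.2009, 0.2309]
ee_rot: [3.141, -0.001, 2.766]
wrist_force: [0.9, 0.5, -0.8]
width: 0.0512
```

Call:
apply_moves(increments=[[[0,0,-0.2],[0,0,0],0.6],[[0,0,-0.2],[0,0,0],0.6],[[0,0,-0.2],[0,0,0],0.6],[[0,0,0],[0,0,0],0.6],[[0,0,0],[0,0,0],0.6]])

```text
time_s: 2.6
tool_pos: [0.5195, -0.1993, 0.1416]
ee_rot: [3.141, -0.001, 2.766]
wrist_force: [0.2, 0.2, 0.8]
width: 0.0512
```

Call:
apply_moves(increments=[[[-0.005,0,-0.2],[0,0,0],0.6],[[0,0,-0.2],[0,0,0],0.6],[[0,0,-0.2],[0,0,0],0.6],[[0,0,0],[0,0,0],0.6]])

```text
time_s: 3.0
tool_pos: [0.5178, -0.1988, 0.05]
ee_rot: [3.141, -0.003, 2.766]
wrist_force: [-0.4, 0.9, -0.3]
width: 0.0514
```

Run:
```python
from bench import env
from h import *
c=env.camera("scene");a=c['frame'][140:300,260:420,::-1]
cv2.imwrite("pics/g1.png",cv2.resize(a,None,fx=3.7,fy=3.7,interpolation=cv2.INTER_CUBIC));print(env.state()['tool_pos'])
```

```text
[ 0.51885616 -0.19927642  0.05182406]
```

View pics/g1.png

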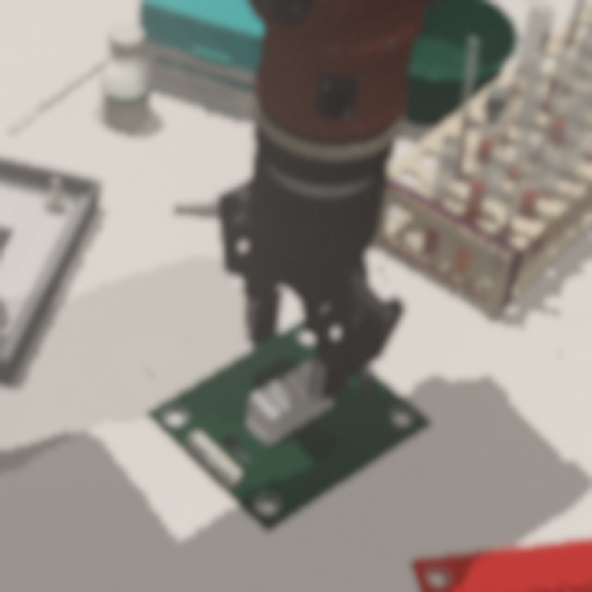

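The fingers straddle the sink (crop px ~ (285,400)). Going down and gripping.

Call:
apply_moves(increments=[[[0,0,-0.14],[0,0,0],0.6],[[0,0,-0.13],[0,0,0],0.6],[[0,0,0],[0,0,0],0.6],[[0,0,0],[0,0,0],0.0],[[0,0,0],[0,0,0],0.0],[[0,0,0],[0,0,0],0.0],[[0,0,0],[0,0,0],0.0],[[0,0,0],[0,0,0],0.0]], grip_force=90)

```text
time_s: 3.85
tool_pos: [0.5203, -0.2002, 0.0131]
ee_rot: [-3.141, 0.003, 2.766]
wrist_force: [-1.8, 0.4, 10.3]
width: 0.0179
```

Call:
apply_moves(increments=[[[0,0,0.03],[0,0,0],0.0],[[0,0,0.1],[0,0,0],0.0],[[0,0,0.1],[0,0,0],0.0],[[0,0,0],[0,0,0],0.0],[[0,0,0],[0,0,0],0.0]])

```text
time_s: 4.35
tool_pos: [0.5193, -0.1997, 0.0457]
ee_rot: [-3.141, 0.001, 2.766]
wrist_force: [0.1, 0.4, -1.9]
width: 0.0179
```

Run:
```python
from bench import env
from h import *
c=env.camera("scene");a=c['frame'][140:300,260:420,::-1]
cv2.imwrite("pics/g2.png",cv2.resize(a,None,fx=3.7,fy=3.7,interpolation=cv2.INTER_CUBIC));s=env.state();print(s['tool_pos'],s['width'],s['wrist_force'],s['ft_torque'])
```

```text
[ 0.51887009 -0.19937413  0.04515334] 0.0176252019047681 [-0.44502293  0.67187884 -1.35522905] [ 0.02553488  0.04459027 -0.05778849]
```

View pics/g2.png

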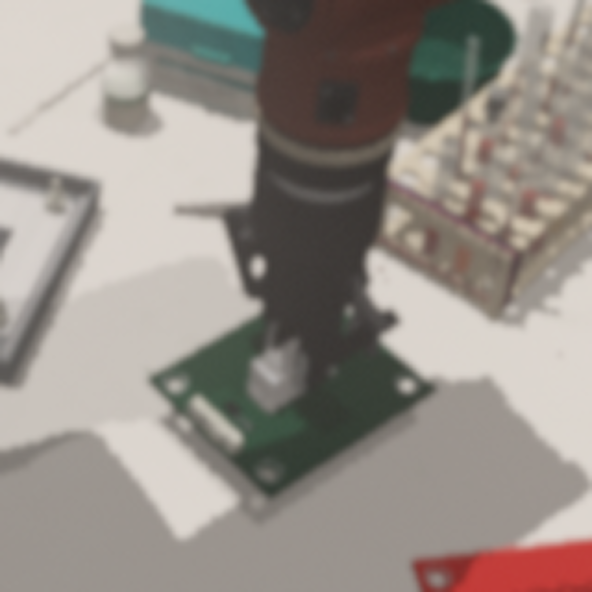

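Call:
apply_moves(increments=[[[0,0,0.25],[0,0,0],0.0],[[0,0,0.2],[0,0,0],0.0],[[0.01,0.21,0],[0,0,0.05],0.0],[[0.01,0.21,0],[0,0,0.05],0.0],[[0.01,0.21,0],[0,0,0.05],0.0],[[0.011,0.21,0],[0,0,0.05],0.0],[[0.011,0.21,0],[0,0,0.05],0.0],[[0.011,0.21,0],[0,0,0.05],0.0],[[0.011,0.21,0],[0,0,0.05],0.0],[[0.011,0.22,0],[0,0,0.05],0.0]])

```text
time_s: 5.4
tool_pos: [0.5311, 0.0553, 0.112]
ee_rot: [3.141, -0.001, -2.915]
wrist_force: [0.9, -0.3, -1.6]
width: 0.0185
```

Call:
apply_moves(increments=[[[0,0,-0.1],[0,0,0],0.0],[[0,0,-0.1],[0,0,0],0.0],[[0,0,0],[0,0,0],0.0],[[0,0,0],[0,0,0],0.0]])

```text
time_s: 5.8
tool_pos: [0.5312, 0.054, 0.0824]
ee_rot: [3.141, -0.001, -2.917]
wrist_force: [0.3, -0.6, -1.7]
width: 0.0182
```

Run:
```python
from bench import env
from h import *
s=env.state();print(s['tool_pos'],s['ee_rot'],s['width'],s['wrist_force'])
for n,(r0,r1,c0,c1),f in(("top",(175,275,205,300),5.8),("scene",(150,250,195,305),7)):
    c=env.camera(n);pickle.dump(c,open(n+"1.pkl","wb"))
    a=c['frame'][r0:r1,c0:c1,::-1]
    a=np.clip(a*1.0*(1.8 if n=="top" else 1.2),0,255).astype(np.uint8)
    cv2.imwrite(f"pics/j{n}.png",cv2.resize(a,None,fx=f,fy=f,interpolation=cv2.INTER_CUBIC))
```

```text
[0.53120783 0.05401331 0.08241169] [ 3.14121513e+00 -1.43336648e-03 -2.91749776e+00] 0.01819811614647066 [ 0.29210522 -0.59649813 -1.69830085]
```

View pics/jtop.png

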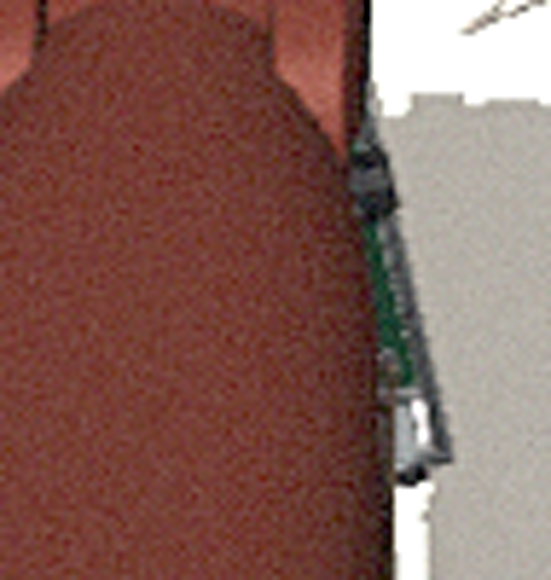

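View pics/jscene.png

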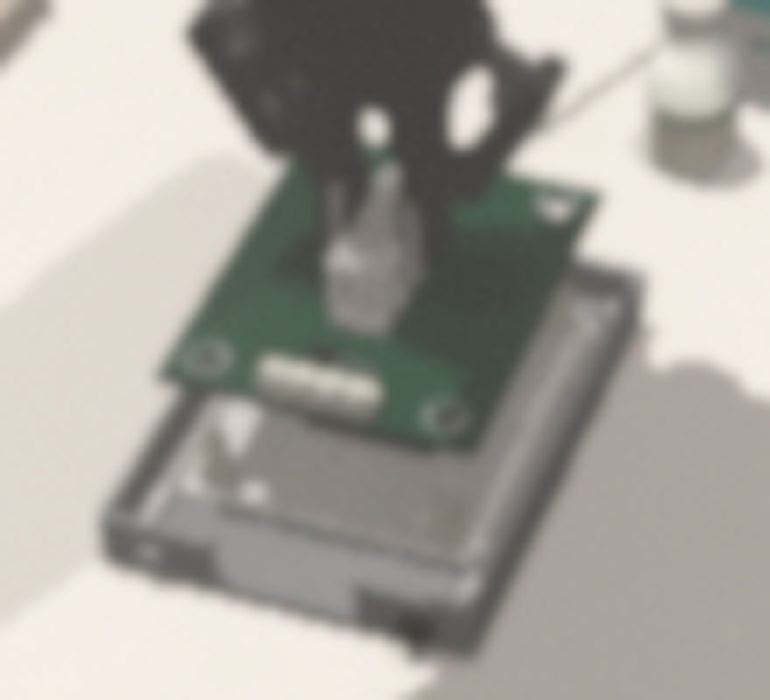

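Run:
```python
from h import *
S=pickle.load(open("scene1.pkl","rb"));S0=pickle.load(open("scene0.pkl","rb"));T0=pickle.load(open("top0.pkl","rb"))
g=[((u+.5)/7-.5+195,(v+.5)/7-.5+150) for u,v in [(208,357),(447,412),(555,203)]]
for z in(.070,.074,.078):
    P=plane(S,g,z);d=P[0]-P[1];print(z,P.round(4).tolist(),"centre",((P[0]+P[2])/2).round(4),np.linalg.norm(d),"yaw",np.degrees(np.arctan2(-d[0],d[1])),np.linalg.norm(P[2]-P[1]))
# predicted hole px/post px for candidate chassis centre in scene & top
a=np.radians(12.8);R=np.array([[np.cos(a),-np.sin(a)],[np.sin(a),np.cos(a)]])
loc=np.array([[58,44],[58,-44],[-58,-44],[-58,44]])/1000
for cx,cy in((.532,.054),):
    for n,c,f,o in(("T",T0,6.4,(212,180)),("S",S0,8,(205,172))):
        for z in(.022,.0395):
            P=np.c_[loc@R.T+[cx,cy],np.full(4,z)];q=proj(c,P);print(n,z,((q-o+.5)*f-.5).round(0).tolist())
```

```text
0.07 [[0.4713, 0.087, 0.07], [0.4915, 0.0016, 0.07], [0.6027, 0.0271, 0.07]] centre [0.537  0.0571 0.07  ] 0.0877667768287317 yaw 13.310036935279387 0.11406443479408628
0.074 [[0.468, 0.0843, 0.074], [0.4881, -0.0007, 0.074], [0.5988, 0.0247, 0.074]] centre [0.5334 0.0545 0.074 ] 0.08732545156358612 yaw 13.310036935279408 0.11349087474382483
0.078 [[0.4648, 0.0815, 0.078], [0.4848, -0.003, 0.078], [0.5949, 0.0222, 0.078]] centre [0.5298 0.0519 0.078 ] 0.08688412629844064 yaw 13.31003693527941 0.11291731469356324
T 0.022 [[102.0, 160.0], [310.0, 110.0], [377.0, 381.0], [166.0, 432.0]]
T 0.0395 [[99.0, 151.0], [309.0, 101.0], [377.0, 375.0], [163.0, 427.0]]
S 0.022 [[305.0, 121.0], [557.0, 178.0], [434.0, 423.0], [167.0, 358.0]]
S 0.0395 [[303.0, 81.0], [556.0, 138.0], [432.0, 383.0], [163.0, 318.0]]
```

Call:
apply_moves(increments=[[[0.005,0,-0.1],[0,0,0],0.0],[[0,0,-0.07],[0,0,0],0.0],[[0,0,0],[0,0,0],0.0],[[0,0,0],[0,0,0],0.0]])

```text
time_s: 6.3
tool_pos: [0.5324, 0.054, 0.0574]
ee_rot: [3.141, -0.0, -2.918]
wrist_force: [0.7, -0.9, -0.6]
width: 0.0176
```

```bash
cat > look.py <<'E'
import sys
from bench import env
from h import *
s=env.state();print(s['tool_pos'],s['ee_rot'],s['width'],s['wrist_force'],s['ft_torque'])
r0,r1,c0,c1,f=165,245,200,295,8
c=env.camera("scene");k=sys.argv[1];pickle.dump(c,open(f"s{k}.pkl","wb"))
a=np.clip(c['frame'][r0:r1,c0:c1,::-1]*1.3,0,255).astype(np.uint8)
cv2.imwrite(f"pics/k{k}.png",cv2.resize(a,None,fx=f,fy=f,interpolation=cv2.INTER_CUBIC))
E
python3 look.py 2
```

```text
[0.53237973 0.05395518 0.05744986] [ 3.14149594e+00 -3.48507305e-04 -2.91759987e+00] 0.01759369742407353 [ 0.66428895 -0.89917793 -0.6292146 ] [-0.04106024 -0.03544528  0.0373281 ]
```

View pics/k2.png

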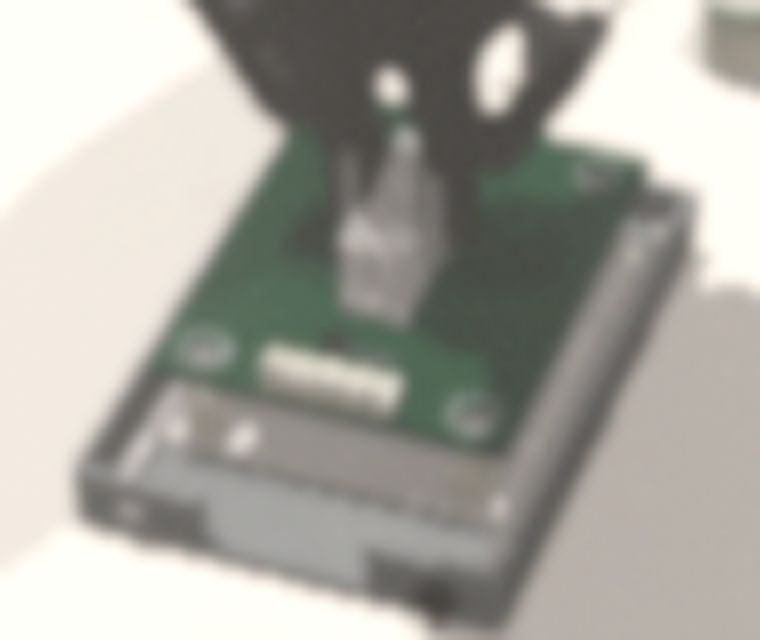

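Call:
apply_moves(increments=[[[0,0,-0.02],[0,0,0],0.0],[[0,0,-0.013],[0,0,0],0.0],[[0,0,-0.013],[0,0,0],0.0],[[0,0,0],[0,0,0],0.0]])

```text
time_s: 6.75
tool_pos: [0.5324, 0.0542, 0.0502]
ee_rot: [3.141, -0.0, -2.917]
wrist_force: [0.2, 1.4, -0.7]
width: 0.0178
```

Call:
apply_moves(increments=[[[0,0,-0.013],[0,0,0],0.0],[[0,0,0],[0,0,0],0.0]])

```text
time_s: 6.95
tool_pos: [0.5325, 0.0541, 0.0483]
ee_rot: [3.141, 0.0, -2.917]
wrist_force: [1.2, 1.2, -1.3]
width: 0.0185
```

Call:
apply_moves(increments=[[[0,0,-0.013],[0,0,0],0.0],[[0,0,0],[0,0,0],0.0]])

```text
time_s: 7.15
tool_pos: [0.5326, 0.0541, 0.0464]
ee_rot: [3.142, 0.0, -2.917]
wrist_force: [1.2, 1.2, -1.6]
width: 0.0181
```

Call:
apply_moves(increments=[[[0,0,-0.013],[0,0,0],0.0],[[0,0,0],[0,0,0],0.0]])

```text
time_s: 7.35
tool_pos: [0.533, 0.0541, 0.0446]
ee_rot: [-3.141, 0.001, -2.917]
wrist_force: [1.7, 1.3, -0.2]
width: 0.0179
```

Call:
apply_moves(increments=[[[0,0,-0.007],[0,0,0],0.0],[[0,0,0],[0,0,0],0.0]])

```text
time_s: 7.55
tool_pos: [0.533, 0.0541, 0.0437]
ee_rot: [-3.142, 0.001, -2.917]
wrist_force: [2.1, 1.2, 1.9]
width: 0.0179
```

```bash
python3 look.py 3
```

```text
[0.5330355  0.05411024 0.0437476 ] [-3.14153709e+00  1.06705237e-03 -2.91744278e+00] 0.017890095729417705 [2.13814524 1.23674008 1.9240358 ] [ 0.31866662 -0.53080451 -0.2127602 ]
```

View pics/k3.png

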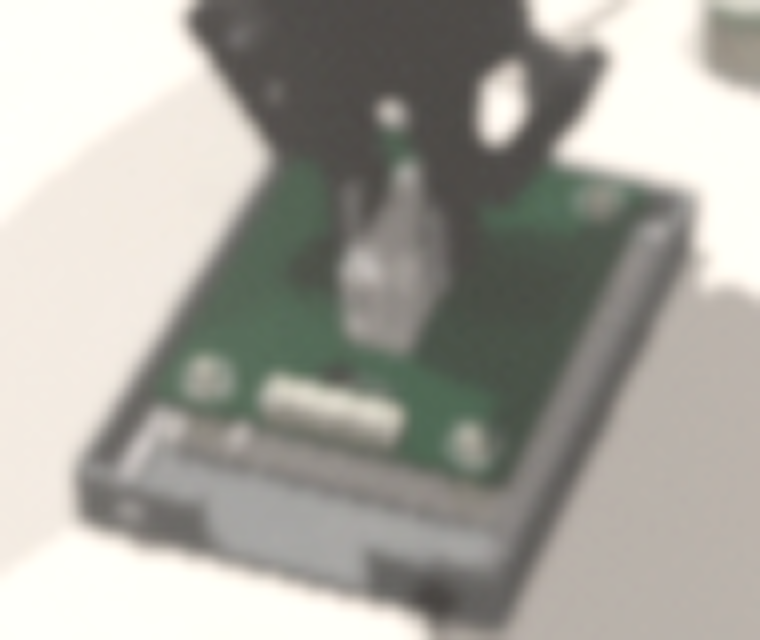

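Pins are visible inside the holes (crop px (207,378), (470,442), (598,200)). I'll ease the small side load and press gently in steps.

Call:
apply_moves(increments=[[[0.006,0.004,0],[0,0,0],0.0],[[0,0,-0.01],[0,0,0],0.0],[[0,0,0],[0,0,0],0.0]], grip_force=115)

```text
time_s: 7.9
tool_pos: [0.5335, 0.0546, 0.0423]
ee_rot: [-3.141, 0.0, -2.918]
wrist_force: [0.4, 0.4, 5.7]
width: 0.017
```

Call:
apply_moves(increments=[[[0,0,-0.01],[0,0,0],0.0],[[0,0,0],[0,0,0],0.0]])

```text
time_s: 8.1
tool_pos: [0.5336, 0.0547, 0.0413]
ee_rot: [-3.141, 0.001, -2.918]
wrist_force: [-1.4, 1.0, 12.3]
width: 0.0176
```

Call:
apply_moves(increments=[[[0,0,-0.01],[0,0,0],0.0],[[0,0,0],[0,0,0],0.0]])

```text
time_s: 8.3
tool_pos: [0.5338, 0.0548, 0.0403]
ee_rot: [-3.142, 0.001, -2.918]
wrist_force: [-2.0, 2.2, 18.1]
width: 0.0174
```

Call:
apply_moves(increments=[[[0,0,-0.008],[0,0,0],0.0],[[0,0,0],[0,0,0],0.0]])

```text
time_s: 8.5
tool_pos: [0.5333, 0.0548, 0.0382]
ee_rot: [3.141, 0.0, -2.918]
wrist_force: [0.5, 1.8, 4.8]
width: 0.0175
```

Call:
apply_moves(increments=[[[0,0,-0.01],[0,0,0],0.0],[[0,0,0],[0,0,0],0.0]])

```text
time_s: 8.7
tool_pos: [0.5325, 0.0547, 0.036]
ee_rot: [3.141, -0.001, -2.917]
wrist_force: [-0.0, 0.1, -2.4]
width: 0.0176
```

Call:
apply_moves(increments=[[[0,0,-0.008],[0,0,0],0.0],[[0,0,0],[0,0,0],0.0]])

```text
time_s: 8.9
tool_pos: [0.533, 0.0546, 0.0351]
ee_rot: [-3.142, -0.001, -2.917]
wrist_force: [-1.6, 0.4, 5.0]
width: 0.0172
```

Call:
apply_moves(increments=[[[0,0,-0.007],[0,0,0],0.0],[[0,0,0],[0,0,0],0.0]])

```text
time_s: 9.1
tool_pos: [0.5339, 0.0548, 0.0351]
ee_rot: [-3.142, 0.001, -2.917]
wrist_force: [-2.0, 2.1, 15.6]
width: 0.0176
```

Call:
apply_moves(increments=[[[0,0,-0.007],[0,0,0],0.0],[[0,0,0],[0,0,0],0.0]])

```text
time_s: 9.3
tool_pos: [0.535, 0.055, 0.035]
ee_rot: [-3.141, 0.004, -2.917]
wrist_force: [-2.8, 3.3, 24.1]
width: 0.0173
```

```bash
python3 look.py 4
```

```text
[0.53498762 0.05503001 0.03500968] [-3.14144785  0.00359208 -2.91689273] 0.01730790534536625 [-2.7824561   3.28586203 24.14284315] [ 6.65297606e-01  5.89125718e-01 -5.99187126e-04]
```

View pics/k4.png

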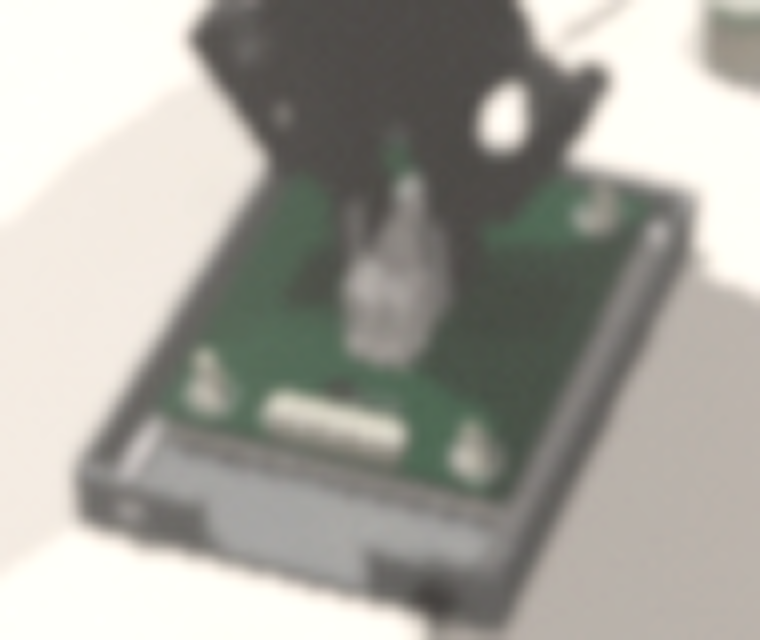

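Hard stop at 24 N: it appears to be down. Unload, release, rise, and check the four corners.

Call:
apply_moves(increments=[[[-0.006,-0.003,0.016],[0,0,0],0.0],[[0,0,0],[0,0,0],0.0]])

```text
time_s: 9.55
tool_pos: [0.5329, 0.0544, 0.0356]
ee_rot: [3.141, 0.001, -2.917]
wrist_force: [2.1, 2.1, -1.2]
width: 0.0179
```

Call:
apply_moves(increments=[[[0,0,0],[0,0,0],0.5],[[0,0,0],[0,0,0],0.5],[[0,0,0],[0,0,0],0.5],[[0,0,0.1],[0,0,0],0.5],[[0,0,0.3],[0,0,0],0.5],[[0,0,0.3],[0,0,0],0.5],[[-0.2,0.2,0.2],[0,0,0],0.5],[[-0.2,0.25,0],[0,0,0],0.0],[[-0.2,0.25,0],[0,0,0],0.0],[[-0.2,0.25,0],[0,0,0],0.0]])

```text
time_s: 10.55
tool_pos: [0.4122, 0.1964, 0.1694]
ee_rot: [-3.141, 0.0, -2.918]
wrist_force: [1.0, 1.0, 0.4]
width: 0.0005
```

```bash
python3 look.py 5
python3 - <<'E'
from bench import env
from h import *
c=env.camera("top");pickle.dump(c,open("t5.pkl","wb"))
a=np.clip(c['frame'][175:275,205:300,::-1]*1.8,0,255).astype(np.uint8)
cv2.imwrite("pics/t5.png",cv2.resize(a,None,fx=6,fy=6,interpolation=cv2.INTER_CUBIC))
E
```

```text
[0.41223951 0.19638141 0.1693789 ] [-3.14140095e+00  1.62966858e-04 -2.91820731e+00] 0.0004985410427168309 [0.98076693 0.9932722  0.40246467] [0.08065762 0.00996977 0.03287559]
```

View pics/k5.png

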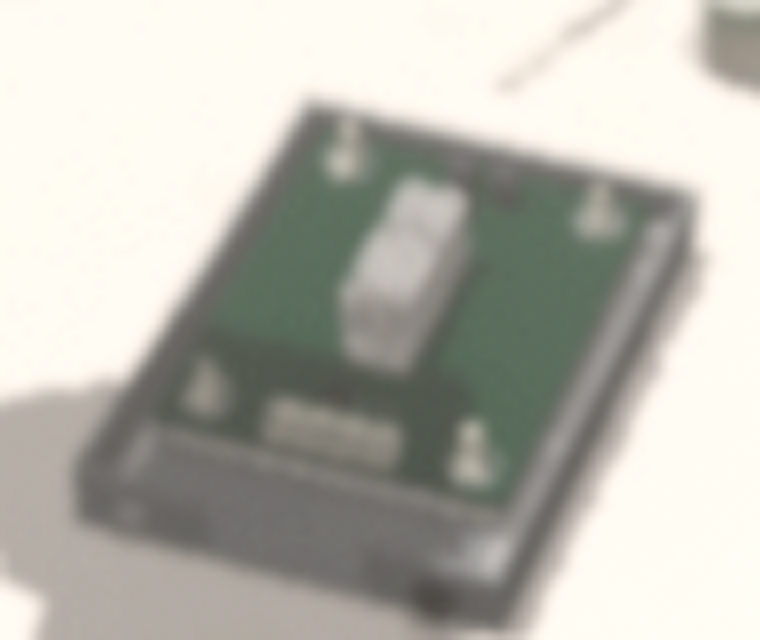

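View pics/t5.png

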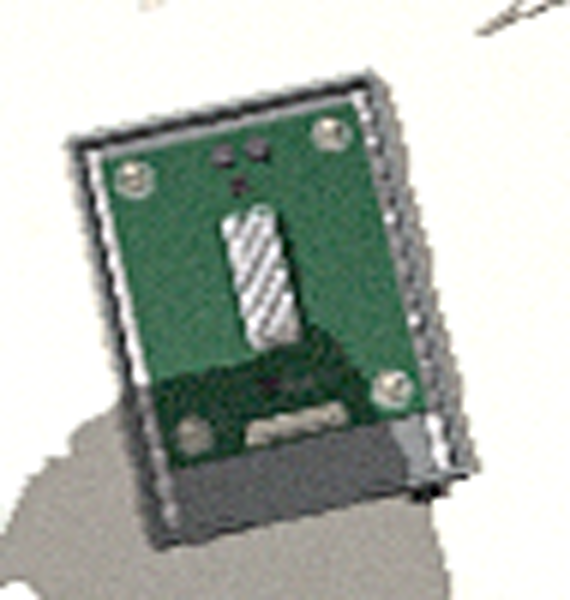

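All four pins stand clear above the board in both views ((345,150), (600,205), (205,380), (475,450) in the crop). I'll verify by a light press at each press point.

Call:
apply_moves(increments=[[[0.174,-0.241,0],[0,0,0],0.0],[[0.174,-0.241,0],[0,0,0],0.0],[[0.174,-0.241,0],[0,0,0],0.0],[[0,0,-0.3],[0,0,0],0.0],[[0,0,-0.3],[0,0,0],0.0],[[0,0,-0.2],[0,0,0],0.0],[[0,0,-0.1],[0,0,0],0.0],[[0,0,0],[0,0,0],0.0]])

```text
time_s: 11.45
tool_pos: [0.4899, 0.0865, 0.032]
ee_rot: [3.141, -0.005, -2.918]
wrist_force: [0.3, -0.2, 0.3]
width: 0.0
```

Call:
apply_moves(increments=[[[0,0,-0.02],[0,0,0],0.0],[[0,0,-0.01],[0,0,0],0.0],[[0,0,0],[0,0,0],0.0]])

```text
time_s: 11.75
tool_pos: [0.4926, 0.0871, 0.0305]
ee_rot: [-3.141, 0.001, -2.917]
wrist_force: [0.1, -0.5, 0.5]
width: 0.0
```

Call:
apply_moves(increments=[[[-0.01,0.005,-0.02],[0,0,0],0.0],[[0,0,-0.01],[0,0,0],0.0],[[0,0,0],[0,0,0],0.0]])

```text
time_s: 12.05
tool_pos: [0.4909, 0.0881, 0.026]
ee_rot: [-3.142, 0.001, -2.917]
wrist_force: [-1.7, 1.0, 7.8]
width: -0.0
```

Call:
apply_moves(increments=[[[0,0,-0.01],[0,0,0],0.0],[[0,0,0],[0,0,0],0.0]])

```text
time_s: 12.25
tool_pos: [0.4924, 0.0884, 0.0258]
ee_rot: [-3.142, 0.004, -2.917]
wrist_force: [-2.5, 2.2, 20.9]
width: 0.0001
```

Call:
apply_moves(increments=[[[0,0,0.3],[0,0,0],0.0],[[0.06,-0.27,0],[0,0,0],0.0],[[0.06,-0.27,0],[0,0,0],0.0],[[0,0,0],[0,0,0],0.0],[[0,0,-0.2],[0,0,0],0.0],[[0,0,-0.06],[0,0,0],0.0],[[0,0,-0.015],[0,0,0],0.0],[[0,0,-0.01],[0,0,0],0.0],[[0,0,0],[0,0,0],0.0]])

```text
time_s: 13.15
tool_pos: [0.5088, 0.0072, 0.0266]
ee_rot: [-3.141, 0.001, -2.917]
wrist_force: [0.3, -0.9, 0.6]
width: -0.0001
```

Call:
apply_moves(increments=[[[0,0,-0.01],[0,0,0],0.0],[[0,0,-0.004],[0,0,0],0.0],[[0,0,0],[0,0,0],0.0]])

```text
time_s: 13.45
tool_pos: [0.5099, 0.0072, 0.0258]
ee_rot: [-3.141, 0.003, -2.917]
wrist_force: [-2.8, 2.6, 16.4]
width: 0.0002
```

Call:
apply_moves(increments=[[[0,0,0.3],[0,0,0],0.0],[[0.22,0.047,0],[0,0,0],0.0],[[0.22,0.047,0],[0,0,0],0.0],[[0,0,0],[0,0,0],0.0],[[0,0,-0.2],[0,0,0],0.0],[[0,0,-0.06],[0,0,0],0.0],[[0,0,-0.015],[0,0,0],0.0],[[0,0,-0.01],[0,0,0],0.0],[[0,0,0],[0,0,0],0.0]])

```text
time_s: 14.35
tool_pos: [0.5748, 0.0209, 0.0269]
ee_rot: [-3.141, 0.001, -2.917]
wrist_force: [0.3, -0.4, -0.2]
width: -0.0002
```

Call:
apply_moves(increments=[[[0,0,-0.008],[0,0,0],0.0],[[0,0,-0.005],[0,0,0],0.0],[[0,0,0],[0,0,0],0.0]])

```text
time_s: 14.65
tool_pos: [0.5755, 0.0209, 0.0259]
ee_rot: [-3.141, 0.002, -2.917]
wrist_force: [-2.5, 0.0, 12.3]
width: 0.0001
```

Call:
apply_moves(increments=[[[0,0,0.3],[0,0,0],0.0],[[-0.06,0.27,0],[0,0,0],0.0],[[-0.06,0.27,0],[0,0,0],0.0],[[0,0,0],[0,0,0],0.0],[[0,0,-0.2],[0,0,0],0.0],[[0,0,-0.06],[0,0,0],0.0],[[0,0,-0.015],[0,0,0],0.0],[[0,0,-0.01],[0,0,0],0.0],[[0,0,0],[0,0,0],0.0]])

```text
time_s: 15.55
tool_pos: [0.557, 0.1016, 0.0271]
ee_rot: [-3.141, 0.001, -2.918]
wrist_force: [-0.3, -0.0, 0.6]
width: 0.0001
```

Call:
apply_moves(increments=[[[0,0,-0.008],[0,0,0],0.0],[[0,0,-0.007],[0,0,0],0.0],[[0,0,0],[0,0,0],0.0]])

```text
time_s: 15.85
tool_pos: [0.5575, 0.1018, 0.026]
ee_rot: [-3.141, 0.002, -2.918]
wrist_force: [-2.3, -0.5, 13.0]
width: -0.0003
```

All four corners stop hard at 25.8–26.0 mm (seated = 26). Retreat and take a last look.

Call:
apply_moves(increments=[[[0,0,0.3],[0,0,0],0.0],[[0,0,0.3],[0,0,0],0.0],[[0,0,0.3],[0,0,0],0.0],[[-0.2,0.25,0],[0,0,0],0.0],[[-0.2,0.25,0],[0,0,0],0.0],[[-0.2,0.25,0],[0,0,0],0.0],[[-0.2,0.25,0],[0,0,0],0.0],[[0,0,0],[0,0,0],0.0],[[0,0,0],[0,0,0],0.0]])

```text
time_s: 16.75
tool_pos: [0.4361, 0.2528, 0.1598]
ee_rot: [-3.142, 0.001, -2.915]
wrist_force: [-0.3, -0.1, 0.7]
width: -0.0002
```

```bash
python3 look.py 6
python3 - <<'E'
from bench import env
from h import *
c=env.camera("top")
cv2.imwrite("pics/t6.png",np.clip(c['frame'][:,:,::-1]*1.5,0,255).astype(np.uint8))
E
```

```text
[0.43606692 0.2527939  0.15976465] [-3.14151785e+00  1.03116111e-03 -2.91496269e+00] -0.00015841578283224683 [-0.29325271 -0.12287279  0.65512521] [ 0.02358341 -0.0087396  -0.02977487]
```

View pics/k6.png

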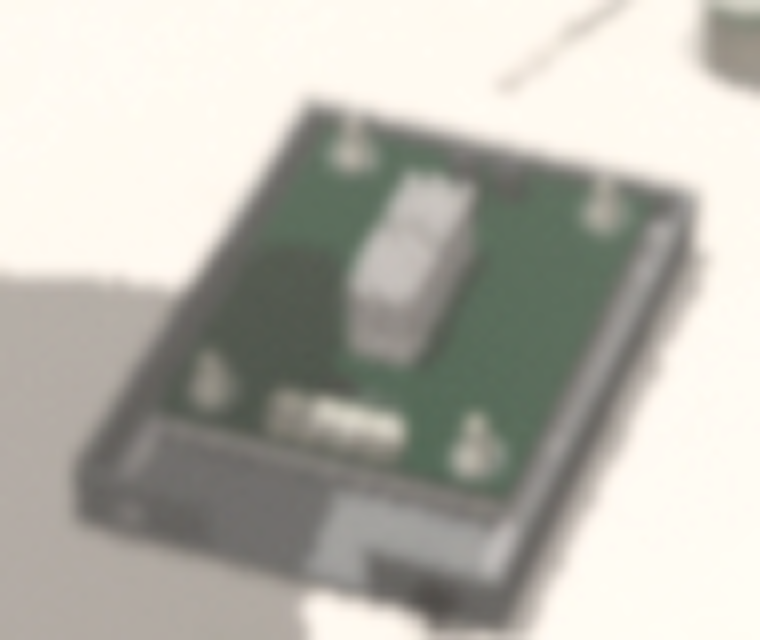

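View pics/t6.png

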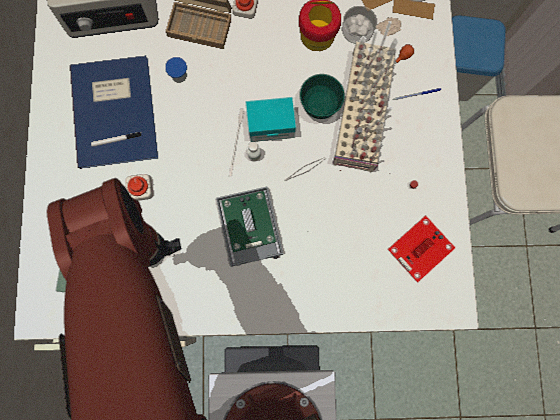

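Run:
```python
from bench import env
print(env.job_done())
```

```text
the job is handed in; nothing more can be done
None
```

The control board is back in the housing, seated on all four snap posts with its connector at the notched front. I handed the job in at about 17 s of the 64 s.

- **Placement:** I took the green board by its heat sink and left the red look-alike alone. From the pictures the chassis stood about 10 mm back of the middle. I lowered the board over the pins there and pressed it down in small steps.
- **Forces:** The highest reading on pressing the board was 24 N, against the hard stop after the posts gave way. The highest I saw while they were clicking was about 18 N. That is a little under your 20 to 35 N range, but I only read the force every 0.2 s, so I may have missed the peak.
- **Last checks:** After letting go, I pressed each of the four press points with 12 to 21 N. Every one stopped hard at 25.8 to 26.0 mm, where a seated board's top face is 26 mm. All four pins stand through the board in both views. The gripper was clear and shut.
- **Bystanders:** In the last top view the timer and bottle look unmoved. The arm hid the blue-lidded cup at top-view pixel (144, 255), so I did not check that one. The tool stayed 0.16 m or more up on that side, and I felt no contact.

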